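# Set out the filler kit for repairing an antler

## Task

Set out the filler kit on the blue-grey bench mat: the white tub with the blue lid centred on the round cork coaster, the amber jar centred on the square black pad, the red cup on the mat midway between tub and jar, the red scrubbing brush (bristles down) on the mat directly behind the cup, not hanging over the mat's edge and parallel to the mat's long edges, and the small yellow pot centred on top of the tub's lid. Behind means towards the mat's long edge that is farther from the robot. Keep everything upright, leave the green jar and the tall white bottle where they stand, and let go of everything.

Things in the scene. Friction and masses are not known exactly. Their poses are not given: they have to be found in the camera images.
- tub_c (a point): Round white plastic tub of filler with a flat blue lid, 60 mm across (58 below the lid), 50 mm tall, shut; point at its centre, 25 mm above its foot; z up. Starts on the bench beside the mat, as all the loose things do.
- jar_c (a point): Amber glass jar with a black screw cap, 50 mm across, 60 mm tall, shut; point at its centre, 30 mm above its foot; z up.
- cup_c (a point): Open red plastic cup, 50 mm across at the foot widening to 60 mm at the rim, 70 mm tall, wall 3 mm; point on its axis, 35 mm above its foot; z up.
- pot_c (a point): Small yellow round paint pot with a yellow lid and a thin black band, 44 mm across, 34 mm tall; point at its centre, 17 mm above its foot; z up. It goes onto the tub's lid.
- brush_c (a point): Hand scrubbing brush lying bristles down: red back 100 mm long (its y), 40 mm wide (its x), 20 mm thick with its top 42 mm above the bench; black rigid bristle block 94 x 34 mm below it, 22 mm tall. Point at its centre, 21 mm above the bristle ends; z up; grip the back across its 40 mm width, about 32 mm above the bristle ends.
- mat: Thin blue-grey bench mat fixed to the bench, 200 x 340 mm, 2 mm thick. Its y runs along its 340 mm edges (roughly to the robot's left), its x points to its far edge, away from the robot: behind is along this +x. Origin on its underside, midway between coaster and pad (which lie 115 mm either side of it along y, which on which side varies); the mat reaches from 65 mm before the origin (-x) to 135 mm behind it (+x), and 170 mm to either side.
- coaster: Round cork coaster, 90 mm across, 4 mm thick, fixed on the mat; origin at the centre of its underside, 2 mm above the bench (top 6 mm above the bench).
- pad: Square black plastic pad, 80 x 80 mm, 4 mm thick, fixed on the mat; origin at the centre of its underside, 2 mm above the bench (top 6 mm above the bench).
- greenjar_c (a point): Bystander: green glass jar with a green cap, 50 mm across, 60 mm tall, loose among the things of the kit; not part of the job. Point at its centre, 30 mm above its foot.
- bottle_c (a point): Bystander: tall white plastic bottle with a red cap, 64 mm across, 190 mm tall, loose, beyond the work on the robot's right; leave it. Point at its centre, 95 mm above its foot.
Things that resemble listed ones, but are neither listed nor needed, are in the scene too. There is more than one size of the part that bears tub_c; the job needs the middle-sized. Of the things that look like the pad, the larger one is meant.

How it is judged:
By the outcome, as a careful person would: the job done as asked, in the order asked, and still so for the second after the job is handed in, with the robot touching nothing.
It also fails if it takes over 136 s, if anything falls off the work surface, if the arm or the gripper's body presses on something with over 40 N, if the wrist force passes 120 N, or if a joint passes its speed limit or range.

## Robot

A 6-joint arm with a two-finger parallel gripper is mounted at the origin on the work surface. World frame = base frame: x ahead of the robot, y to its left, z up, the work surface at z = 0. Lengths are in m, angles in rad, forces in N, time in s.
With the tool pointing down it reaches from about 0.425 to 0.95 m from the base axis. Payload 3.5 kg.
Tool frame: the origin (TCP) lies on the centre line of the jaws, within the pads' length; the fingertips stand 14 mm ahead of it and the grasp point (between the pads) lies 5 mm behind it; z points along the fingers, y is the direction in which the jaws open and shut (so a half turn about z gives the same grasp; the last joint's range is limited). The gripper opens to 85 mm and grips with 20 to 120 N. Pads are 22 mm wide; open, the fingers measure 114 mm over their backs; the gripper's body (76 mm by 85 mm) begins 54 mm behind the grasp point. The pads swing forward as they close: fully open they stand 13 mm farther back than shut.
Start: joints at [1.054, 0.286, 1.577, -0, 1.279, -0.15], TCP at [0.242, 0.63, 0.245] pointing down, gripper open.
Joint ranges: [-2.77, 2.77], [-0.9, 2.22], [0.21, 2.48], [-1.53, 4.67], [0.24, 2.81], [-2.84, 2.84]. Speed limits (rad/s): [2.79, 2.79, 3.14, 3.14, 3.14, 3.14].

## Interface

Orientations are given as [roll, pitch, yaw] about the fixed x, y, z axes, in that order (R = Rz(yaw) Ry(pitch) Rx(roll)).
In Python, from bench import get_obs, get_image, job_done, boxes_of gives the robot as it stands.
- The arm moves only by the tool servo_tool, never from a script. Its argument "plan" is a list of rows, each a list of 6 numbers: the shift along the tool's x, y, z in cm, then the turn, a rotation vector about the tool's x, y, z in rad. In form: [[tx, ty, tz, ax, ay, az], ...]. A call has exactly 8 rows; each row is the pose to reach, as a shift and turn from the pose measured when the call began, along the tool's axes at that moment; what a row does not reach only later rows make up. A row lasts 1/8 s, in which the tool goes at most 62.5 mm and 10.7 degrees, less where a joint would pass 70% of its speed; a pose out of reach is approached as far as the arm can. A call with a gripper value outside its range is refused whole. "hand" is the gripper's target within -1 to 1 (shut at 1, half-way at 0, fully open at -1), set as the call begins (left out, the last holds). The fingers move at their own pace and stop on an object; "grip_force" is the grip in N (left out, the last holds). Time passes only in rows, so rows that repeat a pose let the fingers close, or fill a call up. It gives the time, the measured TCP pose, the force and the opening at its end, in the units of the state.
- get_obs(): the state, without advancing time (a new reading comes with each control period).
- get_image(name): name is "side" or "top" or "wrist"; returns a dict with "img" (400x640x3 uint8, blue, green, red), "fov_y" (degrees; the focal length in pixels is half the picture's height over the tangent of half this angle, whatever the lens; pixels are square), "cx", "cy" (the principal point, pixels), "k1" (the pictures are not rectified: a ray, as slopes to the right and down, at radius r is drawn at 1 + k1 r^2 times it, then the intrinsics apply), "rvec" (rotation vector, rad) and "tvec" (3), from world to camera coordinates, as OpenCV has them; the wrist camera has in their place "hand_eye" (4x4, takes a point from camera to tool coordinates, whose origin is the TCP and whose axes are the flange's). Camera axes: x right, y down, z forward; pixel columns grow to the right and rows downward; lengths in m; the calibration is good to about 2 mm. A picture is of the moment at which its call begins: read the wrist's pose just before it. There is no depth.
- job_done(): hands the job in, once; it reports no verdict.
Trained networks look in the newest picture that a camera, given by its name, has taken for a name from the list of things; names that differ only in an ending like _2 or _b are one class to them, and where a whole thing is asked for, a point or a joint stands for the part that bears it (a point fixed in the world has none). Each returns a list of dicts, best first, with "score" (0 to 1); they miss things now and then, are a little off and sometimes report something else, mostly with a low value. They report only what shows in the picture. A call takes as long as a camera call. They do not tell look-alikes from the thing itself.
- boxes_of(camera, target): "position" ([x, y, z] in m, in world coordinates, good to about 4 mm: the middle of the surface that is visible of it).
The state is a dict: "clock": time; "joint_pos": joint angles; "qd": joint speeds; "joint_torque": joint torques, N m; "tcp_pos": TCP position; "orientation": TCP orientation; "wrist_force": force on the tool from outside, world axes, zero at the start; "moment": the same for the moment, N m; "finger_gap": finger opening in m.
Only numpy, scipy, OpenCV 4.12 (cv2) and the standard library are available. Lean on these libraries where they do the work, as an engineer would, in place of code of your own. Each camera call takes 0.05 s, during which the arm holds its last target. There are 200 camera calls.

## Working session

There is one attempt and no reset: what is moved stays moved. The work goes in short steps, Python scripts to look and compute and a tool call to move; the robot and the scene stay as the last step left them, time stands still between calls to the robot, and variables do not carry over. Pictures are saved under pics/ and viewed, about 12 in all and at most 16, crops included, and the job is handed in when it is done.

Besides the shell and the picture viewer there is one more tool, called after ">>>" as a command line: name --pt "numbers of a row" for each row, then --argument value for the rest. servo_tool: Moves the arm, as the interface text tells. Its arguments: {"type":"object","properties":{"plan":{"type":"array","items":{"type":"array","items":{"type":"number"}}},"hand":{"type":"number"},"grip_force":{"type":"number"}},"required":["plan"]}

```bash
mkdir -p pics; ls; python3 - <<'E'
from bench import *
import cv2
o=get_obs();print({k:o[k] for k in('clock','joint_pos','tcp_pos','orientation','wrist_force','finger_gap')})
for n in('top','side'):
    d=get_image(n);cv2.imwrite(f'pics/{n}0.png',d['img']);print(n,{k:v for k,v in d.items() if k!='img'})
    for t in('tub_c','jar_c','cup_c','pot_c','brush_c','mat','coaster','pad','greenjar_c','bottle_c'):
        print(t,[(round(r['score'],2),[round(float(x),3) for x in r['position']]) for r in boxes_of(n,t)])
E
```

```text
pics
{'clock': 0.0, 'joint_pos': array([ 1.05397303e+00,  2.87190375e-01,  1.57818549e+00,  2.82480989e-05,
        1.27856156e+00, -1.49977620e-01]), 'tcp_pos': array([0.24174758, 0.62956277, 0.24392605]), 'orientation': array([-3.13927825e+00, -3.77073411e-04,  2.77473837e+00]), 'wrist_force': array([ 0.3448936 ,  0.28808108, -0.62028057]), 'finger_gap': 0.08528236918746732}
top {'fov_y': 42.81002481435105, 'cx': 319.24574120311934, 'cy': 199.06171368492804, 'k1': 0.04779464804618314, 'rvec': array([ 2.06266715, -2.14184043,  0.24289743]), 'tvec': array([0.04505234, 0.56126458, 1.33771372])}
tub_c [(0.66, [0.391, 0.42, 0.071]), (0.64, [0.566, 0.512, 0.035]), (0.62, [0.499, 0.433, 0.049]), (0.32, [0.541, 0.104, 0.005])]
jar_c [(0.51, [0.548, 0.282, 0.06])]
cup_c [(0.76, [0.58, -0.293, 0.034])]
pot_c []
brush_c [(0.7, [0.431, -0.287, 0.043])]
mat [(0.6, [0.603, 0.004, -0.001])]
coaster [(0.71, [0.576, -0.116, 0.006])]
pad [(0.76, [0.392, -0.001, 0.002]), (0.63, [0.541, 0.106, 0.001])]
greenjar_c [(0.73, [0.413, 0.306, 0.064])]
bottle_c [(0.6, [0.67, -0.398, 0.126])]
side {'fov_y': 51.08679323979962, 'cx': 315.92120959505706, 'cy': 201.23383240839846, 'k1': 0.022367487496557766, 'rvec': array([ 0.36907075, -2.65291315,  1.33969716]), 'tvec': array([0.52595651, 0.12834232, 1.13561181])}
tub_c [(0.85, [0.563, 0.529, 0.032]), (0.82, [0.389, 0.449, 0.07]), (0.58, [0.496, 0.451, 0.05])]
jar_c [(0.92, [0.555, 0.305, 0.043])]
cup_c [(0.53, [0.571, -0.271, 0.047])]
pot_c [(0.7, [0.501, -0.417, 0.025])]
brush_c [(0.87, [0.432, -0.272, 0.033]), (0.63, [0.571, -0.112, 0.006])]
mat [(0.68, [0.608, 0.026, 0.002])]
coaster [(0.91, [0.574, -0.116, 0.006])]
pad [(0.6, [0.536, 0.117, 0.004])]
greenjar_c [(0.77, [0.418, 0.322, 0.05]), (0.29, [0.537, 0.118, 0.005])]
bottle_c [(0.89, [0.674, -0.388, 0.09])]
```

View pics/top0.png

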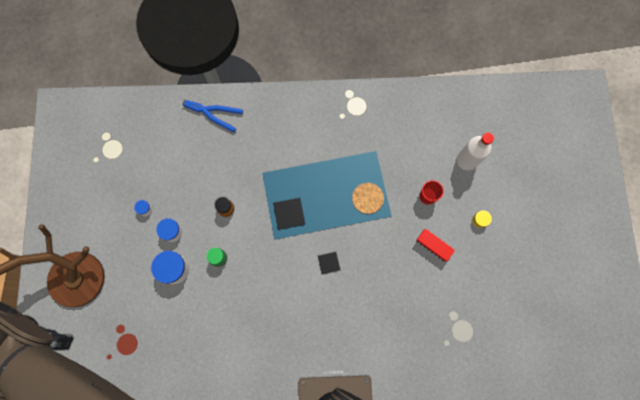

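View pics/side0.png

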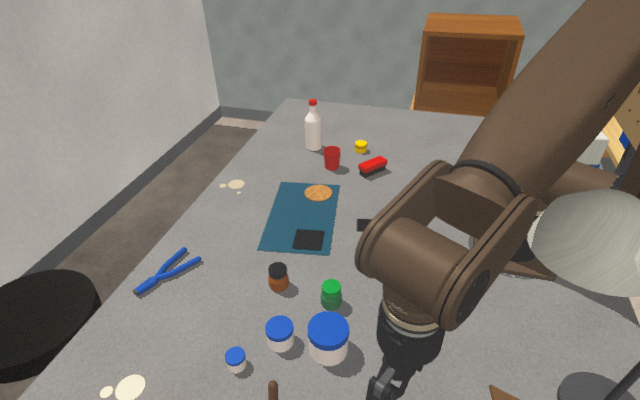

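The top view shows three tubs: small (142,208), middle (168,230) and large (168,268). The middle one fits, and I'll check its width. There are two black squares: one on the mat (289,213) and a smaller one off it (329,263), so the one on the mat is meant. The amber jar is at (224,207), green jar (216,257), cup (431,192), pot (483,219), brush (435,245) and bottle (475,152). Next I'll measure these and take one enlarged crop.

```bash
cat > h.py <<'E'
import numpy as np, cv2
from bench import *
from scipy.spatial.transform import Rotation as R
def cam(d,o=None):
    f=d['img'].shape[0]/2/np.tan(np.radians(d['fov_y'])/2)
    K=np.array([[f,0,d['cx']],[0,f,d['cy']],[0,0,1]])
    if 'rvec' in d:
        Rc=cv2.Rodrigues(np.array(d['rvec']))[0]; t=np.array(d['tvec'])
        return K,d['k1'],Rc.T,-Rc.T@t
    Rt=R.from_euler('xyz',o['orientation']).as_matrix(); H=np.array(d['hand_eye'])
    return K,d['k1'],Rt@H[:3,:3],Rt@H[:3,3]+o['tcp_pos']
def p2w(c,uv,z):
    K,k,Rw,C=c
    n=cv2.undistortPoints(np.float64(uv).reshape(-1,1,2),K,np.array([k,0,0,0.]))[:,0]
    r=np.c_[n,np.ones(len(n))]@Rw.T
    return C+r*((z-C[2])/r[:,2])[:,None]
def w2p(c,P):
    K,k,Rw,C=c
    return cv2.projectPoints(np.float64(P).reshape(-1,1,3),cv2.Rodrigues(Rw.T)[0],-Rw.T@C,K,np.array([k,0,0,0.]))[0][:,0]
HUE=dict(blue=((105,150,60),(130,255,255)),red=((0,150,60),(8,255,255)),red2=((172,150,60),(180,255,255)),yellow=((22,150,80),(35,255,255)),
 green=((50,120,30),(80,255,255)),mat=((92,80,40),(106,255,200)),cork=((8,80,120),(22,220,255)),black=((0,0,0),(180,255,58)),amber=((5,120,40),(18,255,200)))
def seg(img,name,roi=None):
    hsv=cv2.cvtColor(img,cv2.COLOR_BGR2HSV)
    m=cv2.inRange(hsv,*map(np.array,HUE[name]))
    if name=='red': m|=cv2.inRange(hsv,*map(np.array,HUE['red2']))
    if roi: z=np.zeros_like(m); x0,y0,x1,y1=roi; z[y0:y1,x0:x1]=m[y0:y1,x0:x1]; m=z
    return m
def blobs(img,name,roi=None,amin=30):
    cs,_=cv2.findContours(seg(img,name,roi),cv2.RETR_EXTERNAL,cv2.CHAIN_APPROX_NONE)
    return sorted([c[:,0].astype(float) for c in cs if cv2.contourArea(c)>amin],key=lambda c:-cv2.contourArea(c.astype(np.float32)))
def wrist():
    o=get_obs(); d=get_image('wrist'); return d['img'],cam(d,o),o
E
python3 - <<'E'
from h import *
d=get_image('top');im=d['img'];c=cam(d)
print('cam',c[3])
def rect(cnt,z):
    P=p2w(c,cnt,z)[:,:2]*1000
    (x,y),(w,h),a=cv2.minAreaRect(P.astype(np.float32));(cx,cy),r=cv2.minEnclosingCircle(P.astype(np.float32))
    return [round(float(v),1) for v in(x,y,w,h,a,cx,cy,2*r)]
for n,z,roi in(('blue',.05,(120,190,200,290)),('red',.042,(410,170,460,265)),('yellow',.034,(460,200,500,240)),('green',.06,(190,240,240,275)),('mat',.002,(250,140,400,245)),('cork',.006,(250,140,400,245)),('black',.006,(265,190,345,280)),('black',.06,(205,190,245,225))):
    for b in blobs(im,n,roi)[:4]: print(n,b.mean(0).round(),rect(b,z))
a=cv2.resize(im[190:295,120:260],None,fx=4,fy=4,interpolation=cv2.INTER_CUBIC)
b=cv2.resize(im[160:280,260:400],None,fx=3,fy=3,interpolation=cv2.INTER_CUBIC)
h=max(a.shape[0],b.shape[0]);pad=lambda q:cv2.copyMakeBorder(q,0,h-q.shape[0],0,0,0)
o=np.hstack([pad(a),pad(b)]);o=cv2.resize(o,None,fx=.8,fy=.8);print(o.shape);cv2.imwrite('pics/crop1.png',o)
E
```

```text
cam [0.24729156 0.03412055 1.42975813]
blue [167. 267.] [396.1, 437.3, 83.9, 82.4, 1.5, 395.8, 437.5, 86.7]
blue [167. 229.] [497.9, 441.9, 56.1, 56.1, 45.2, 498.6, 441.3, 58.4]
blue [141. 207.] [562.5, 513.5, 36.2, 35.7, 26.2, 563.1, 512.9, 38.1]
red [435. 245.] [427.6, -287.7, 98.0, 40.8, 49.8, 427.2, -286.6, 101.4]
red [431. 192.] [575.1, -287.3, 55.0, 69.7, 40.6, 574.7, -288.3, 71.2]
yellow [482. 219.] [497.4, -423.1, 47.8, 42.2, 87.9, 496.2, -422.7, 51.2]
green [216. 256.] [417.5, 306.3, 48.7, 42.9, 87.7, 416.7, 306.6, 51.3]
mat [325. 195.] [590.8, 4.1, 197.4, 337.2, 9.1, 591.4, 3.9, 385.5]
cork [368. 198.] [574.2, -114.7, 86.8, 88.4, 60.6, 574.1, -114.8, 89.9]
black [289. 213.] [537.3, 112.4, 74.5, 74.0, 8.8, 537.4, 112.2, 102.5]
black [328. 263.] [393.5, 4.9, 47.5, 48.2, 10.4, 394.1, 4.4, 64.0]
black [222. 205.] [556.8, 288.4, 40.0, 38.3, 0.1, 556.1, 290.1, 43.4]
(336, 784, 3)
```

View pics/crop1.png

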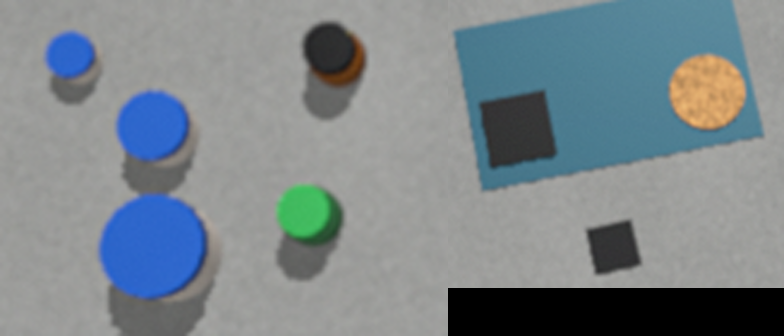

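The crop shows the middle tub at about 59 mm, between 88 and 38, and the pad on the mat at about 77 mm against 50 for the loose one, so both choices hold. Coaster to pad measures 230 mm as specified, and the mat yaw is about 0.16 rad. I'll start with the tub.

```bash
cat > go.py <<'E'
import sys
from h import *
# go.py x y z [jaw_deg]  (mm): prints the row to reach it, tool straight down
o=get_obs(); Rt=R.from_euler('xyz',o['orientation']).as_matrix()
a=[float(v) for v in sys.argv[1:]]
jaw=np.degrees(np.arctan2(Rt[1,1],Rt[0,1]))
j=a[3] if len(a)>3 else jaw
j=jaw+(j-jaw+90)%180-90 if abs((j-jaw+180)%360-180)>90 else jaw+(j-jaw+180)%360-180
T=R.from_euler('xyz',[np.pi,0,np.radians(j+90)]).as_matrix()
print('t',o['clock'],'jaw now',round(jaw,1),'to',round(j,1),'j6',round(np.degrees(np.arctan2(a[1],a[0]))-j,1),'tcp',(o['tcp_pos']*1000).round(1),'gap',round(o['finger_gap']*1000,1),'F',np.round(o['wrist_force'],1))
print('row',(Rt.T@(np.array(a[:3])/1000-o['tcp_pos'])*100).round(2),R.from_matrix(Rt.T@T).as_rotvec().round(3))
E
python3 go.py 498 442 190
```

```text
t 1.15 jaw now 69.0 to 69.0 j6 -27.4 tcp [242.1 630.1 245.3] gap 85.7 F [0.  0.1 0.3]
row [-30.64  -8.38   5.53] [-0. -0. -0.]
```

>>> servo_tool --pt "-5.4 -14 0 0 0 0" --pt "-5.4 -14 0 0 0 0" --pt "-5.4 -14 0 0 0 0" --pt "-30.6 -8.4 5.5 0 0 0" --pt "-30.6 -8.4 5.5 0 0 0" --pt "-30.6 -8.4 5.5 0 0 0" --pt "-30.6 -8.4 5.5 0 0 0" --pt "-30.6 -8.4 5.5 0 0 0" --hand -1 --grip_force 40

```text
clock: 2.15
tcp_pos: [0.5005, 0.4402, 0.1887]
orientation: [-3.14, -0.001, 2.771]
wrist_force: [-0.5, -0.2, -0.2]
finger_gap: 0.0853
```

```bash
python3 - <<'E'
from h import *
im,c,o=wrist();cv2.imwrite('pics/w1.png',im)
for b in blobs(im,'blue',None,400)[:3]:
    P=p2w(c,b,.05)[:,:2]*1000;(x,y),r=cv2.minEnclosingCircle(P.astype(np.float32));print(b.mean(0).round(),x,y,2*r,P.min(0),P.max(0))
E
python3 go.py 498 442 24
```

```text
[251.  62.] 390.38555908203125 428.1622314453125 91.60023498535156 [344.68813    382.70388882] [435.36834365 473.03057201]
[319. 188.] 498.08587646484375 440.6591796875 58.655128479003906 [469.0733053  411.68991966] [527.24230278 469.2290105 ]
[426. 222.] 557.9825439453125 514.7817993164062 38.42494583129883 [539.08731428 496.58043824] [576.96098933 532.90305885]
t 2.2 jaw now 68.8 to 68.8 j6 -27.2 tcp [500.4 440.4 188.9] gap 85.3 F [ 1.1  0.2 -0.6]
row [ 0.28  0.08 16.49] [-0.001 -0.    -0.   ]
```

View pics/w1.png

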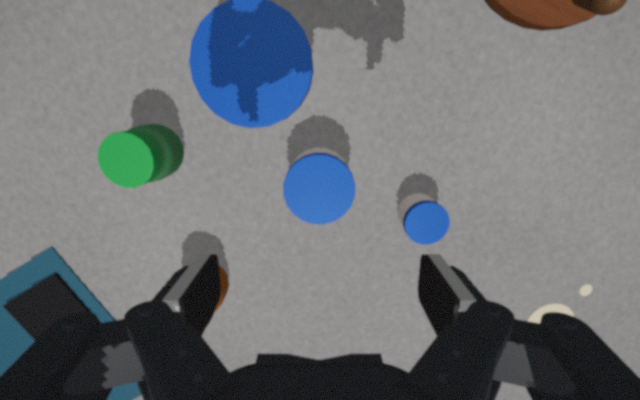

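The wrist view shows the middle tub at (319,188), giving (498, 441) mm and agreeing with the top view. The finger corridor is clear, so I'll descend and grip.

>>> servo_tool --pt "0.2 0.1 6 0 0 0" --pt "0.2 0.1 10 0 0 0" --pt "0.2 0.1 13 0 0 0" --pt "0.2 0.1 15 0 0 0" --pt "0.2 0.1 16.4 0 0 0" --pt "0.2 0.1 16.4 0 0 0" --pt "0.2 0.1 16.4 0 0 0" --pt "0.2 0.1 16.4 0 0 0"

```text
clock: 3.2
tcp_pos: [0.4996, 0.4425, 0.0264]
orientation: [3.141, 0.001, 2.771]
wrist_force: [-0.5, 0.2, -0.3]
finger_gap: 0.0853
```

>>> servo_tool --pt "0 0 0 0 0 0" --pt "0 0 0 0 0 0" --pt "0 0 0 0 0 0" --pt "0 0 0 0 0 0" --pt "0 0 0 0 0 0" --pt "0 0 0 0 0 0" --pt "0 0 0 0 0 0" --pt "0 0 0 0 0 0" --hand 1

```text
clock: 4.2
tcp_pos: [0.5003, 0.4427, 0.0275]
orientation: [3.14, 0.002, 2.772]
wrist_force: [-1.5, -0.6, 5.5]
finger_gap: 0.058
```

```bash
python3 go.py 574 -115 130 90;python3 go.py 500 442 130
```

```text
t 4.2 jaw now 68.8 to 90.0 j6 -101.3 tcp [500.3 442.7  27.5] gap 58.0 F [-1.5 -0.6  5.5]
row [-27.07 -49.31 -10.28] [ 0.001  0.003 -0.37 ]
t 4.2 jaw now 68.8 to 68.8 j6 -27.3 tcp [500.3 442.7  27.5] gap 58.0 F [-1.5 -0.6  5.5]
row [ -0.02  -0.06 -10.25] [ 0.002  0.002 -0.   ]
```

>>> servo_tool --pt "0 0 -5 0 0 0" --pt "0 0 -10 0 0 0" --pt "-2.7 -4.9 -10.3 0 0 0" --pt "-5.4 -9.8 -10.3 0 0 0" --pt "-8.1 -14.7 -10.3 0 0 0" --pt "-10.8 -19.6 -10.3 0 0 0" --pt "-13.5 -24.5 -10.3 0 0 0" --pt "-16.2 -29.4 -10.3 0 0 0"

```text
clock: 5.2
tcp_pos: [0.544, 0.1083, 0.1294]
orientation: [3.14, 0.001, 2.771]
wrist_force: [1.2, -0.3, -1.1]
finger_gap: 0.0581
```

```bash
python3 - <<'E'
from h import *
im,c,o=wrist();cv2.imwrite('pics/w2.png',im)
for n,z in(('cork',.006),('black',.006),('mat',.002)):
  for b in blobs(im,n,None,800)[:4]:
    P=p2w(c,b,z)[:,:2]*1000;print(n,b.mean(0).round(),[np.round(v,1) for v in cv2.minAreaRect(P.astype(np.float32))],np.round(cv2.minEnclosingCircle(P.astype(np.float32))[0],1))
E
python3 go.py 574 -115 75
```

```text
cork [ 82. 303.] [array([ 556.8, -123.3]), array([52.2, 91.5]), np.float64(15.6)] [ 573.7 -118.6]
cork [548. 140.] [array([565.7, 283.3]), array([34.8, 49.5]), np.float64(82.0)] [567.2 291.6]
black [318. 345.] [array([661.7,  64.2]), array([625.8, 165.8]), np.float64(68.7)] [738.9  34.1]
black [104.  59.] [array([395.3,   2.1]), array([52.8, 49.6]), np.float64(10.8)] [395.6   1.7]
black [598. 138.] [array([577.2, 322.7]), array([64.7, 51.3]), np.float64(57.8)] [577.7 322.3]
black [321. 145.] [array([509.7, 122. ]), array([27. , 39.7]), np.float64(9.3)] [507.9 121.3]
mat [246. 214.] [array([ 5.914e+02, -3.000e-01]), array([199.6, 337.7]), np.float64(9.1)] [ 5.909e+02 -4.000e-01]
mat [174. 385.] [array([663.5, -93.7]), array([50.7, 44.4]), np.float64(70.0)] [663.6 -93.3]
t 5.25 jaw now 68.6 to 68.6 j6 -79.9 tcp [545.2 102.5 129.5] gap 58.0 F [ 1.7 -3.9 -1.4]
row [-10.6  -19.19   5.53] [-0.002  0.003  0.   ]
```

View pics/w2.png

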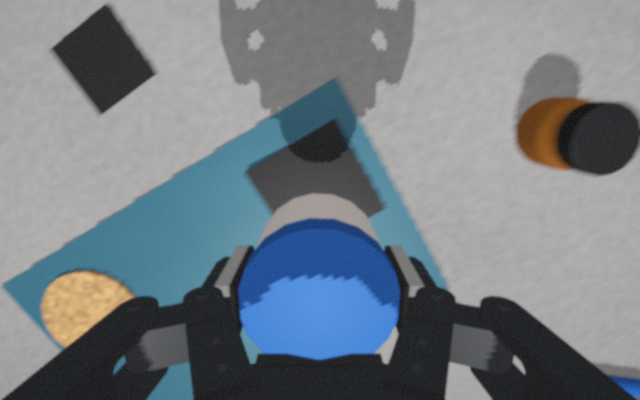

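The tub is held (gap 58 mm). This picture was taken in motion, so its fixes are only rough. The coaster is at (82,303). Carrying on to it.

>>> servo_tool --pt "-3 -6 0 0 0 0" --pt "-6 -12 0 0 0 0" --pt "-9 -16.5 2 0 0 0" --pt "-10.6 -19.2 5 0 0 0" --pt "-10.6 -19.2 5.5 0 0 0" --pt "-10.6 -19.2 5.5 0 0 0" --pt "-10.6 -19.2 5.5 0 0 0" --pt "-10.6 -19.2 5.5 0 0 0"

```text
clock: 6.25
tcp_pos: [0.5746, -0.1141, 0.0764]
orientation: [-3.139, 0.005, 2.77]
wrist_force: [0.3, 0.0, -2.1]
finger_gap: 0.0576
```

```bash
python3 - <<'E'
from h import *
im,c,o=wrist()
for n,z in(('cork',.006),('black',.006),('mat',.002)):
  for b in blobs(im,n,None,800)[:4]:
    P=p2w(c,b,z)[:,:2]*1000;print(n,b.mean(0).round(),[np.round(v,1) for v in cv2.minAreaRect(P.astype(np.float32))])
d=get_image('top');c=cam(d)
for n,z,roi in(('blue',.096,(340,170,400,230)),('cork',.006,(330,150,400,240))):
  for b in blobs(d['img'],n,roi)[:2]:
    P=p2w(c,b,z)[:,:2]*1000;print(n,[np.round(v,1) for v in cv2.minAreaRect(P.astype(np.float32))])
E
python3 go.py 574 -115 35
```

```text
cork [314. 196.] [array([ 561.3, -112.6]), array([88.9, 61.4]), np.float64(71.8)]
black [319. 345.] [array([ 653.1, -146.4]), array([495.9, 131.7]), np.float64(68.9)]
black [619.  51.] [array([544.4,  82.8]), array([74.8, 28.4]), np.float64(8.9)]
black [ 19. 124.] [array([ 456. , -259.1]), array([21.3, 36.8]), np.float64(61.2)]
mat [437. 159.] [array([597.7, -39. ]), array([200.1, 256.1]), np.float64(9.2)]
t 6.35 jaw now 68.7 to 68.7 j6 -80.0 tcp [ 574.4 -114.4   76.1] gap 58.1 F [ 0.9 -0.  -1.6]
row [ 0.04 -0.06  4.11] [-0.002  0.005  0.   ]
```

>>> servo_tool --pt "0 0 2 0 0 0" --pt "0 0 3 0 0 0" --pt "0 0 3.6 0 0 0" --pt "0 0 3.9 0 0 0" --pt "0 0 4.1 0 0 0" --pt "0 0 4.2 0 0 0" --pt "0 0 4.2 0 0 0" --pt "0 0 4.2 0 0 0"

```text
clock: 7.35
tcp_pos: [0.5747, -0.1146, 0.0344]
orientation: [-3.139, 0.005, 2.769]
wrist_force: [0.7, -0.4, -1.3]
finger_gap: 0.058
```

>>> servo_tool --pt "0 0 0 0 0 0" --pt "0 0 0 0 0 0" --pt "0 0 0 0 0 0" --pt "0 0 0 0 0 0" --pt "0 0 0 0 0 0" --pt "0 0 0 0 0 0" --pt "0 0 0 0 0 0" --pt "0 0 0 0 0 0" --hand -0.1

```text
clock: 8.35
tcp_pos: [0.5748, -0.1146, 0.0344]
orientation: [-3.139, 0.005, 2.769]
wrist_force: [0.1, -0.5, -1.2]
finger_gap: 0.0577
```

>>> servo_tool --pt "0 0 0.1 0 0 0" --pt "0 0 0.15 0 0 0" --pt "0 0 0.2 0 0 0" --pt "0 0 0.2 0 0 0" --pt "0 0 0.2 0 0 0" --pt "0 0 0.2 0 0 0" --pt "0 0 0.2 0 0 0" --pt "0 0 0.2 0 0 0" --hand 0

```text
clock: 9.35
tcp_pos: [0.5751, -0.1148, 0.0336]
orientation: [-3.139, 0.006, 2.77]
wrist_force: [-3.3, 0.6, 5.8]
finger_gap: 0.0575
```

Contact. Releasing and going up.

>>> servo_tool --pt "0 0 0 0 0 0" --pt "0 0 0 0 0 0" --pt "0 0 0 0 0 0" --pt "0 0 0 0 0 0" --pt "0 0 0 0 0 0" --pt "0 0 -2 0 0 0" --pt "0 0 -5 0 0 0" --pt "0 0 -10 0 0 0" --hand -1

```text
clock: 10.35
tcp_pos: [0.5736, -0.114, 0.1342]
orientation: [-3.139, 0.003, 2.77]
wrist_force: [0.6, 0.2, 0.4]
finger_gap: 0.0851
```

```bash
python3 go.py 557 290 200
```

```text
t 10.35 jaw now 68.7 to 68.7 j6 -41.2 tcp [ 573.6 -114.   134.2] gap 85.1 F [0.6 0.2 0.4]
row [16.22 37.01 -6.72] [-0.002  0.003  0.   ]
```

>>> servo_tool --pt "0 0 -6 0 0 0" --pt "16.2 37 -6.7 0 0 0" --pt "16.2 37 -6.7 0 0 0" --pt "16.2 37 -6.7 0 0 0" --pt "16.2 37 -6.7 0 0 0" --pt "16.2 37 -6.7 0 0 0" --pt "16.2 37 -6.7 0 0 0" --pt "16.2 37 -6.7 0 0 0"

```text
clock: 11.35
tcp_pos: [0.5566, 0.2931, 0.2018]
orientation: [-3.141, 0.005, 2.773]
wrist_force: [1.1, -0.3, 0.0]
finger_gap: 0.0852
```

>>> servo_tool --pt "0 0 0 0 0 0" --pt "0 0 0 0 0 0" --pt "0 0 0 0 0 0" --pt "0 0 0 0 0 0" --pt "0 0 0 0 0 0" --pt "0 0 0 0 0 0" --pt "0 0 0 0 0 0" --pt "0 0 0 0 0 0"

```text
clock: 12.35
tcp_pos: [0.5566, 0.2931, 0.2018]
orientation: [-3.141, 0.005, 2.773]
wrist_force: [0.1, 0.4, -0.2]
finger_gap: 0.0851
```

```bash
python3 - <<'E'
from h import *
im,c,o=wrist();cv2.imwrite('pics/w3.png',im)
for b in blobs(im,'black',(200,80,460,260),400)[:3]:
    P=p2w(c,b,.06)[:,:2]*1000;(x,y),r=cv2.minEnclosingCircle(P.astype(np.float32));print(b.mean(0).round(),x,y,2*r,P.min(0),P.max(0))
d=get_image('top');c=cam(d);cv2.imwrite('pics/top2.png',d['img'])
for n,z,roi in(('blue',.056,(340,170,400,230)),('cork',.006,(330,150,400,240))):
  for b in blobs(d['img'],n,roi)[:2]:
    P=p2w(c,b,z)[:,:2]*1000;print(n,[np.round(v,1) for v in cv2.minAreaRect(P.astype(np.float32))])
E
python3 go.py 557 290 30
```

```text
blue [array([ 572.3, -112.9]), array([52.6, 54.4]), np.float64(86.8)]
cork [array([ 570.7, -113.8]), array([88.8, 79.3]), np.float64(74.8)]
t 12.45 jaw now 68.9 to 68.9 j6 -41.4 tcp [556.6 293.2 201.8] gap 85.1 F [ 1.   0.6 -0.4]
row [-0.08 -0.27 17.18] [-0.001  0.004  0.   ]
```

View pics/w3.png

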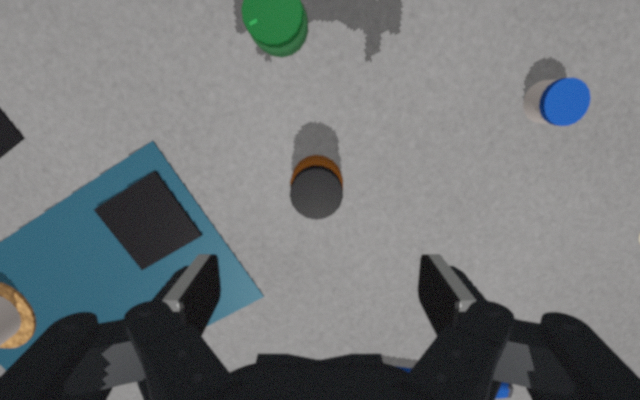

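The cap is at (317,193) in sunlight (grey), and the pad corners are about (157,171), (202,233), (142,269) and (96,210). The tub lies about 2 mm off the coaster centre. I'll turn these pixels into positions.

```bash
python3 - <<'E'
from h import *
im,c,o=wrist();g=cv2.cvtColor(im,cv2.COLOR_BGR2HSV)
def f(roi,z,vmax,smax):
    m=((g[...,2]<vmax)&(g[...,1]<smax)).astype(np.uint8);q=np.zeros_like(m);x0,y0,x1,y1=roi;q[y0:y1,x0:x1]=m[y0:y1,x0:x1]
    b=max(cv2.findContours(q,0,1)[0],key=cv2.contourArea)[:,0]
    P=p2w(c,b,z)[:,:2]*1000;print(b.mean(0).round(),[np.round(v,1) for v in cv2.minAreaRect(P.astype(np.float32))])
f((270,150,370,240),.06,85,70); f((80,155,215,280),.006,75,110)
print(p2w(c,[(317,192.5)],.06))
E
```

```text
[316. 192.] [array([557.5, 289.5]), array([42.6, 43.1]), np.float64(68.9)]
[148. 219.] [array([537.6, 110.7]), array([79.6, 81.2]), np.float64(9.0)]
[[0.55790343 0.29067395 0.06      ]]
```

>>> servo_tool --pt "0 -0.3 6 0 0 0" --pt "0 -0.3 11 0 0 0" --pt "0 -0.3 14 0 0 0" --pt "0 -0.3 16 0 0 0" --pt "0 -0.3 17 0 0 0" --pt "0 -0.3 17.5 0 0 0" --pt "0 -0.3 17.5 0 0 0" --pt "0 -0.3 17.5 0 0 0"

```text
clock: 13.5
tcp_pos: [0.557, 0.2903, 0.028]
orientation: [3.141, 0.006, 2.773]
wrist_force: [-0.3, -1.0, -0.6]
finger_gap: 0.0853
```

>>> servo_tool --pt "0 0 0 0 0 0" --pt "0 0 0 0 0 0" --pt "0 0 0 0 0 0" --pt "0 0 0 0 0 0" --pt "0 0 0 0 0 0" --pt "0 0 0 0 0 0" --pt "0 0 0 0 0 0" --pt "0 0 0 0 0 0" --hand 1

```text
clock: 14.5
tcp_pos: [0.5576, 0.2905, 0.029]
orientation: [3.14, 0.007, 2.773]
wrist_force: [-0.4, -0.5, 5.8]
finger_gap: 0.048
```

```bash
python3 go.py 537.5 112 80
```

```text
t 14.5 jaw now 68.9 to 68.9 j6 -57.1 tcp [557.6 290.5  29. ] gap 48.0 F [-0.4 -0.5  5.8]
row [ -4.59 -17.37  -5.09] [ 0.002  0.007 -0.   ]
```

>>> servo_tool --pt "0 0 -5 0 0 0" --pt "-1.5 -5.5 -5.1 0 0 0" --pt "-3 -11 -5.1 0 0 0" --pt "-4.6 -16 -5.1 0 0 0" --pt "-4.6 -17.4 -5.1 0 0 0" --pt "-4.6 -17.4 -5.1 0 0 0" --pt "-4.6 -17.4 -3 0 0 0" --pt "-4.6 -17.4 -1.5 0 0 0"

```text
clock: 15.5
tcp_pos: [0.5374, 0.113, 0.0431]
orientation: [3.14, 0.007, 2.775]
wrist_force: [0.1, 0.6, -0.9]
finger_gap: 0.0481
```

```bash
python3 go.py 537.5 112 35
```

```text
t 15.5 jaw now 69.0 to 69.0 j6 -57.2 tcp [537.4 113.   43.1] gap 48.1 F [ 0.1  0.6 -0.9]
row [-0.04 -0.09  0.81] [ 0.002  0.007 -0.   ]
```

>>> servo_tool --pt "0 -0.1 0.3 0 0 0" --pt "0 -0.1 0.6 0 0 0" --pt "0 -0.1 0.8 0 0 0" --pt "0 -0.1 0.85 0 0 0" --pt "0 -0.1 0.9 0 0 0" --pt "0 -0.1 0.9 0 0 0" --pt "0 -0.1 0.9 0 0 0" --pt "0 -0.1 0.9 0 0 0"

```text
clock: 16.5
tcp_pos: [0.5375, 0.1122, 0.0351]
orientation: [3.14, 0.007, 2.774]
wrist_force: [-2.1, 0.3, 4.9]
finger_gap: 0.0484
```

>>> servo_tool --pt "0 0 0 0 0 0" --pt "0 0 0 0 0 0" --pt "0 0 0 0 0 0" --pt "0 0 0 0 0 0" --pt "0 0 0 0 0 0" --pt "0 0 -2 0 0 0" --pt "0 0 -7 0 0 0" --pt "0 0 -13 0 0 0" --hand -1

```text
clock: 17.5
tcp_pos: [0.5354, 0.1122, 0.165]
orientation: [3.141, 0.004, 2.774]
wrist_force: [1.8, 0.0, -0.1]
finger_gap: 0.0855
```

```bash
python3 go.py 575 -285 210 60; python3 - <<'E'
from h import *
d=get_image('top');c=cam(d);im=d['img']
b=blobs(im,'red',(415,170,450,212))[0]
P=p2w(c,b,.07)[:,:2]*1000;print('cup rim z', [np.round(v,1) for v in cv2.minAreaRect(P.astype(np.float32))],P.min(0),P.max(0))
# model fit: project cup silhouette, match mask bbox/centroid
from scipy.optimize import least_squares
th=np.linspace(0,2*np.pi,60)
def pred(x,y):
    pts=np.vstack([np.c_[x/1000+r*np.cos(th),y/1000+r*np.sin(th),0*th+z] for r,z in((.025,0),(.03,.07))])
    h=cv2.convexHull(w2p(c,pts).astype(np.float32))[:,0];M=cv2.moments(h);return np.r_[M['m10']/M['m00'],M['m01']/M['m00']]
M=cv2.moments(seg(im,'red',(415,170,450,212)),True);m=np.r_[M['m10'],M['m01']]/M['m00']
print('fit',least_squares(lambda p:pred(*p)-m,[575,-287]).x)
E
```

```text
t 17.5 jaw now 69.0 to 60.0 j6 -86.4 tcp [535.4 112.2 165. ] gap 85.5 F [ 1.8  0.  -0.1]
row [-17.97 -35.64  -4.46] [0.001 0.004 0.156]
cup rim z [array([ 568.5, -280.8]), array([53.9, 68.3]), np.float64(40.6)] [ 538.77889606 -313.66837307] [ 600.62058774 -251.12542123]
fit [ 574.42420703 -287.10586722]
```

>>> servo_tool --pt "-5 -10 -4.5 0 0 0" --pt "-18 -35.6 -4.5 0 0 0" --pt "-18 -35.6 -4.5 0 0 0" --pt "-18 -35.6 -4.5 0 0 0" --pt "-18 -35.6 -4.5 0 0 0" --pt "-18 -35.6 -4.5 0 0 0" --pt "-18 -35.6 -4.5 0 0 0" --pt "-18 -35.6 -4.5 0 0 0"

```text
clock: 18.55
tcp_pos: [0.5802, -0.2868, 0.2214]
orientation: [3.134, 0.02, 2.771]
wrist_force: [0.4, 0.6, 0.8]
finger_gap: 0.0856
```

>>> servo_tool --pt "0 0 0 0 0 0" --pt "0 0 0 0 0 0" --pt "0 0 0 0 0 0" --pt "0 0 0 0 0 0" --pt "0 0 0 0 0 0" --pt "0 0 0 0 0 0" --pt "0 0 0 0 0 0" --pt "0 0 0 0 0 0"

```text
clock: 19.55
tcp_pos: [0.5802, -0.2869, 0.2214]
orientation: [3.135, 0.02, 2.771]
wrist_force: [0.3, 0.1, 0.1]
finger_gap: 0.0852
```

```bash
python3 - <<'E'
from h import *
im,c,o=wrist();cv2.imwrite('pics/w4.png',im)
for b in blobs(im,'red',None,400)[:3]:
  for z in(.07,.042):
    P=p2w(c,b,z)[:,:2]*1000;print(b.mean(0).round(),z,[np.round(v,1) for v in cv2.minAreaRect(P.astype(np.float32))],np.round(cv2.minEnclosingCircle(P.astype(np.float32)),1) if 0 else '',P.min(0).round(1),P.max(0).round(1))
E
python3 go.py 574 -287 40
```

```text
[250.  20.] 0.07 [array([ 437.6, -288.4]), array([89.7, 35.9]), np.float64(50.6)]  [ 413.1 -332.8] [ 478.8 -244.8]
[250.  20.] 0.042 [array([ 430.2, -291.2]), array([98.7, 39.5]), np.float64(50.6)]  [ 403.3 -340. ] [ 475.5 -243.2]
[313. 177.] 0.07 [array([ 574.2, -288.7]), array([57.4, 58.1]), np.float64(23.3)]  [ 542.8 -317.7] [ 602.9 -260. ]
[313. 177.] 0.042 [array([ 580.5, -291.5]), array([63.1, 63.9]), np.float64(23.3)]  [ 545.9 -323.4] [ 612.1 -259.8]
t 19.6 jaw now 68.8 to 68.8 j6 -95.4 tcp [ 580.2 -286.9  221.4] gap 85.3 F [-0.4  0.2  0.2]
row [ 0.94 -0.36 18.12] [ 0.007  0.02  -0.   ]
```

View pics/w4.png

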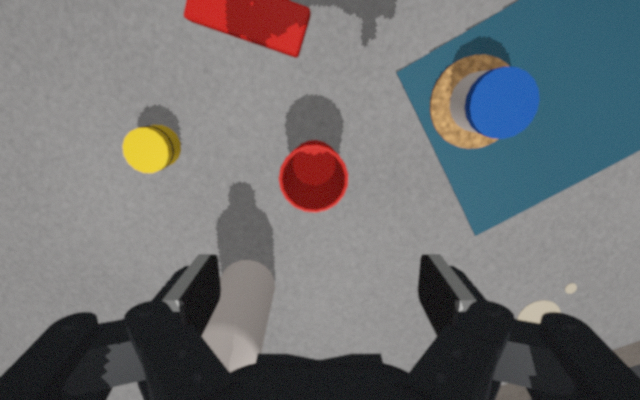

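The cup rim is centred at (313,177), giving (574,-288) mm, which matches the top view. The bottle is to the lower left and the fingers clear it. I'll correct the small tool tilt while descending.

>>> servo_tool --pt "0.9 -0.5 6 0.007 0.02 0" --pt "0.9 -0.5 11 0.007 0.02 0" --pt "0.9 -0.5 15 0.007 0.02 0" --pt "0.9 -0.5 17 0.007 0.02 0" --pt "0.9 -0.5 18 0.007 0.02 0" --pt "0.9 -0.5 18.7 0.007 0.02 0" --pt "0.9 -0.5 18.7 0.007 0.02 0" --pt "0.9 -0.5 18.7 0.007 0.02 0"

```text
clock: 20.6
tcp_pos: [0.5747, -0.289, 0.0356]
orientation: [-3.141, 0.002, 2.771]
wrist_force: [0.2, -0.8, -0.3]
finger_gap: 0.0855
```

>>> servo_tool --pt "0 0 0 0 0 0" --pt "0 0 0 0 0 0" --pt "0 0 0 0 0 0" --pt "0 0 0 0 0 0" --pt "0 0 0 0 0 0" --pt "0 0 0 0 0 0" --pt "0 0 0 0 0 0" --pt "0 0 0 0 0 0" --hand 1

```text
clock: 21.6
tcp_pos: [0.5755, -0.2894, 0.0371]
orientation: [-3.141, 0.004, 2.771]
wrist_force: [-0.8, 1.2, 6.3]
finger_gap: 0.0582
```

```bash
python3 go.py 556 -1 160
```

```text
t 21.6 jaw now 68.8 to 68.8 j6 -68.9 tcp [ 575.5 -289.4   37.1] gap 58.2 F [-0.8  1.2  6.3]
row [ 12.19  26.17 -12.36] [-0.001  0.004  0.   ]
```

>>> servo_tool --pt "0 0 -6 0 0 0" --pt "0 0 -12 0 0 0" --pt "2 4.4 -12.4 0 0 0" --pt "4.5 9.5 -12.4 0 0 0" --pt "7 14.8 -12.4 0 0 0" --pt "9.5 20 -12.4 0 0 0" --pt "12 25 -12.4 0 0 0" --pt "12.2 26.2 -12.4 0 0 0"

```text
clock: 22.6
tcp_pos: [0.5548, 0.0024, 0.1596]
orientation: [-3.141, 0.003, 2.775]
wrist_force: [-0.2, -0.7, -2.1]
finger_gap: 0.0578
```

>>> servo_tool --pt "0 0 0 0 0 0" --pt "0 0 0 0 0 0" --pt "0 0 2 0 0 0" --pt "0 0 4 0 0 0" --pt "0 0 6 0 0 0" --pt "0 0 8 0 0 0" --pt "0 0 9.5 0 0 0" --pt "0 0 10 0 0 0"

```text
clock: 23.6
tcp_pos: [0.5545, 0.0014, 0.0585]
orientation: [-3.14, 0.001, 2.774]
wrist_force: [-1.3, 0.4, -0.3]
finger_gap: 0.058
```

```bash
python3 go.py 556 -1 39; python3 - <<'E'
from h import *
d=get_image('top');c=cam(d);im=d['img']
for n,z,roi in(('blue',.056,(340,170,400,230)),('cork',.006,(330,150,400,240)),('black',.066,(260,180,320,230))):
  for b in blobs(im,n,roi)[:2]:
    P=p2w(c,b,z)[:,:2]*1000;print(n,[np.round(v,1) for v in cv2.minAreaRect(P.astype(np.float32))])
im2=cv2.resize(im[140:260,250:410],None,fx=4,fy=4);cv2.imwrite('pics/top3.png',im2)
E
```

```text
t 23.6 jaw now 68.9 to 68.9 j6 -69.0 tcp [554.5   1.4  58.5] gap 58.0 F [-1.3  0.4 -0.3]
row [-0.22 -0.17  1.95] [-0.001  0.001  0.   ]
blue [array([ 572.3, -112.9]), array([52.6, 54.4]), np.float64(86.8)]
cork [array([ 570.8, -113.5]), array([89.4, 79.3]), np.float64(74.8)]
black [array([523.2, 113.7]), array([72.7, 61.7]), np.float64(7.6)]
```

View pics/top3.png

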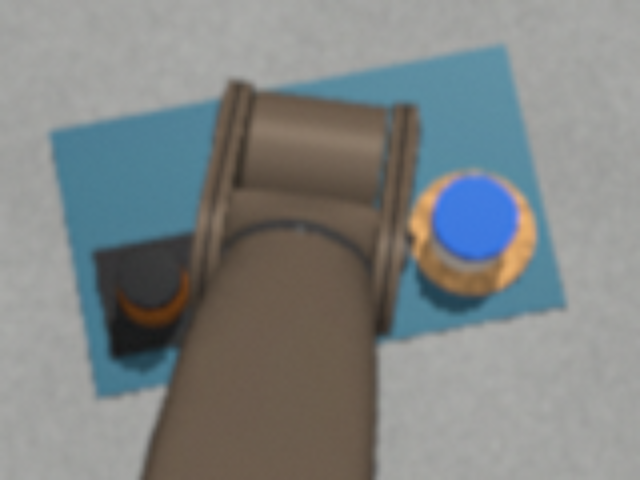

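The tub is on the coaster and the jar on the pad. Now lowering the cup.

>>> servo_tool --pt "-0.2 -0.2 0.7 0 0 0" --pt "-0.2 -0.2 1.3 0 0 0" --pt "-0.2 -0.2 1.7 0 0 0" --pt "-0.2 -0.2 1.9 0 0 0" --pt "-0.2 -0.2 2 0 0 0" --pt "-0.2 -0.2 2.1 0 0 0" --pt "-0.2 -0.2 2.1 0 0 0" --pt "-0.2 -0.2 2.1 0 0 0"

```text
clock: 24.65
tcp_pos: [0.5562, -0.0011, 0.0392]
orientation: [-3.14, 0.001, 2.775]
wrist_force: [-4.1, 0.0, 8.6]
finger_gap: 0.0577
```

>>> servo_tool --pt "0 0 0 0 0 0" --pt "0 0 0 0 0 0" --pt "0 0 0 0 0 0" --pt "0 0 0 0 0 0" --pt "0 0 0 0 0 0" --pt "0 0 -2 0 0 0" --pt "0 0 -7 0 0 0" --pt "0 0 -13 0 0 0" --hand -1

```text
clock: 25.65
tcp_pos: [0.5554, -0.0007, 0.1709]
orientation: [-3.14, -0.0, 2.775]
wrist_force: [0.3, -0.7, 0.4]
finger_gap: 0.0851
```

```bash
sed -i "s/^j=jaw.*/if len(sys.argv)<6: j=jaw+(j-jaw+90)%180-90/" go.py; python3 go.py 429 -288 210 -40 f
```

```text
Traceback (most recent call last):
  File "go.py", line 5, in <module>
    a=[float(v) for v in sys.argv[1:]]
       ~~~~~^^^
ValueError: could not convert string to float: 'f'
```

>>> servo_tool --pt "0 0 -4 0 0 0.15" --pt "0.4 -8 -4 0 0 0.3" --pt "0.8 -16 -4 0 0 0.5" --pt "1.5 -31.3 -4 0 0 0.65" --pt "1.5 -31.3 -4 0 0 0.8" --pt "1.5 -31.3 -4 0 0 1.0" --pt "1.5 -31.3 -4 0 0 1.15" --pt "1.5 -31.3 -4 0 0 1.3"

```text
clock: 26.65
tcp_pos: [0.4287, -0.2887, 0.2131]
orientation: [3.141, 0.003, 1.467]
wrist_force: [0.5, 0.5, -0.5]
finger_gap: 0.0857
```

>>> servo_tool --pt "0 0 0 0 0 0.2" --pt "0 0 0 0 0 0.4" --pt "0 0 0 0 0 0.6" --pt "0 0 0 0 0 0.6" --pt "0 0 0 0 0 0.6" --pt "0 0 0 0 0 0.6" --pt "0 0 0 0 0 0.6" --pt "0 0 0 0 0 0.6"

```text
clock: 27.65
tcp_pos: [0.4287, -0.2887, 0.2131]
orientation: [3.139, 0.002, 0.867]
wrist_force: [-0.3, -0.6, 0.2]
finger_gap: 0.0853
```

```bash
sed -i "s/sys.argv\[1:\]\]/sys.argv[1:5]]/" go.py; python3 - <<'E'
from h import *
im,c,o=wrist();cv2.imwrite('pics/w5.png',im)
for b in blobs(im,'red',None,400)[:3]:
  for z in(.042,):
    P=p2w(c,b,z)[:,:2]*1000;print(b.mean(0).round(),z,[np.round(v,1) for v in cv2.minAreaRect(P.astype(np.float32))])
E
python3 go.py 429 -288 30 -40
```

```text
[321. 179.] 0.042 [array([ 429.8, -290.3]), array([97.8, 38.5]), np.float64(50.5)]
t 27.7 jaw now -40.3 to -40.0 j6 6.1 tcp [ 428.7 -288.7  213.1] gap 85.3 F [-0.4  0.2 -1. ]
row [ 0.11 -0.06 18.31] [ 0.002  0.002 -0.005]
```

View pics/w5.png

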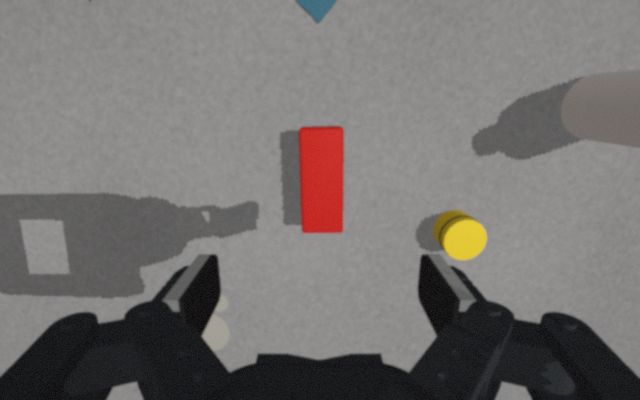

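The brush centre is at (321,179), giving (429.8,-290.3) mm with its long axis at 50.5°. The pot is clear of the fingers. Descending.

>>> servo_tool --pt "0 0.15 6 0 0 -0.014" --pt "0 0.15 11 0 0 -0.014" --pt "0 0.15 15 0 0 -0.014" --pt "0 0.15 17 0 0 -0.014" --pt "0 0.15 18 0 0 -0.014" --pt "0 0.15 18.7 0 0 -0.014" --pt "0 0.15 18.7 0 0 -0.014" --pt "0 0.15 18.7 0 0 -0.014"

```text
clock: 28.7
tcp_pos: [0.4305, -0.2908, 0.0271]
orientation: [3.137, 0.002, 0.881]
wrist_force: [0.0, 0.0, 0.6]
finger_gap: 0.0854
```

>>> servo_tool --pt "0 0 0 0 0 0" --pt "0 0 0 0 0 0" --pt "0 0 0 0 0 0" --pt "0 0 0 0 0 0" --pt "0 0 0 0 0 0" --pt "0 0 0 0 0 0" --pt "0 0 0 0 0 0" --pt "0 0 0 0 0 0" --hand 1

```text
clock: 29.7
tcp_pos: [0.4308, -0.2911, 0.0276]
orientation: [3.137, 0.002, 0.881]
wrist_force: [-1.4, 0.8, 4.9]
finger_gap: 0.0392
```

```bash
python3 go.py 636.5 12 160 9.1; python3 - <<'E'
from h import *
d=get_image('top');c=cam(d);im=d['img']
b=blobs(im,'red',(270,150,370,240))[0]
th=np.linspace(0,2*np.pi,60)
from scipy.optimize import least_squares
def pred(x,y):
    pts=np.vstack([np.c_[x/1000+r*np.cos(th),y/1000+r*np.sin(th),0*th+z] for r,z in((.025,.002),(.03,.072))])
    h=cv2.convexHull(w2p(c,pts).astype(np.float32))[:,0];M=cv2.moments(h);return np.r_[M['m10']/M['m00'],M['m01']/M['m00']]
M=cv2.moments(seg(im,'red',(270,150,370,240)),True);m=np.r_[M['m10'],M['m01']]/M['m00']
print('cup fit',least_squares(lambda p:pred(*p)-m,[555,0]).x)
for n,z,roi in(('mat',.002,(250,140,400,245)),):
  for q in blobs(im,n,roi)[:1]:
    print(n,[np.round(v,1) for v in cv2.minAreaRect((p2w(c,q,z)[:,:2]*1000).astype(np.float32))])
E
```

```text
t 29.7 jaw now -39.5 to 9.1 j6 -8.0 tcp [ 430.8 -291.1   27.6] gap 39.2 F [-1.4  0.8  4.9]
row [ 36.44  -3.35 -13.33] [ 0.004  0.004 -0.848]
cup fit [555.54192603   0.        ]
mat [array([591. ,   4.2]), array([197.5, 337.3]), np.float64(9.1)]
```

>>> servo_tool --pt "0 0 -6 0 0 0" --pt "0 0 -12 0 0 -0.1" --pt "6 -0.5 -13.3 0 0 -0.25" --pt "12 -1.1 -13.3 0 0 -0.4" --pt "18 -1.6 -13.3 0 0 -0.55" --pt "24 -2.2 -13.3 0 0 -0.7" --pt "30 -2.8 -13.3 0 0 -0.85" --pt "36.4 -3.3 -13.3 0 0 -0.85"

```text
clock: 30.75
tcp_pos: [0.6357, 0.0118, 0.1582]
orientation: [-3.141, 0.005, 1.732]
wrist_force: [-0.0, -0.5, -1.3]
finger_gap: 0.0393
```

>>> servo_tool --pt "0 0 0 0 0 0" --pt "0 0 0 0 0 0" --pt "0 0 0 0 0 0" --pt "0 0 0 0 0 0" --pt "0 0 0 0 0 0" --pt "0 0 0 0 0 0" --pt "0 0 0 0 0 0" --pt "0 0 0 0 0 0"

```text
clock: 31.75
tcp_pos: [0.6357, 0.0118, 0.1582]
orientation: [-3.141, 0.005, 1.732]
wrist_force: [-0.2, -0.6, -1.3]
finger_gap: 0.0392
```

```bash
python3 go.py 636.5 12 60 9.1; python3 - <<'E'
from h import *
im,c,o=wrist();cv2.imwrite('pics/w6.png',im)
for n,z in(('mat',.002),('red',.072),('blue',.056)):
  for b in blobs(im,n,None,300)[:3]:
    P=p2w(c,b,z)[:,:2]*1000;print(n,b.mean(0).round(),[np.round(v,1) for v in cv2.minAreaRect(P.astype(np.float32))])
E
```

```text
t 31.75 jaw now 9.2 to 9.1 j6 -8.0 tcp [635.7  11.8 158.2] gap 39.2 F [-0.2 -0.6 -1.3]
row [0.05 0.08 9.82] [-0.     0.005  0.003]
mat [255. 135.] [array([587.3,  23.2]), array([199.3, 253.7]), np.float64(9.2)]
red [319. 257.] [array([642. , -31.6]), array([ 74.7, 158.5]), np.float64(9.4)]
red [206. 202.] [array([556.9,   5.2]), array([70.8, 58.4]), np.float64(76.3)]
```

View pics/w6.png

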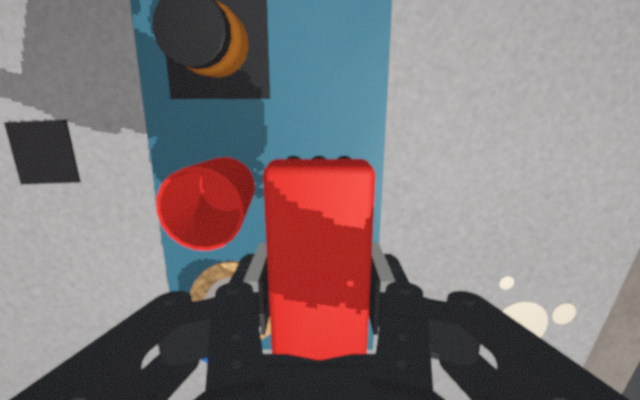

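The brush is held, parallel to the mat edge, and the cup stands to its left at (205,205). I'll lower it, then open only part way so the inner finger stays clear of the cup.

>>> servo_tool --pt "0 0 3 0 0.005 0" --pt "0 0.1 6 0 0.005 0" --pt "0 0.1 8.5 0 0.005 0" --pt "0 0.1 10 0 0.005 0" --pt "0 0.1 11 0 0.005 0" --pt "0 0.1 12 0 0.005 0" --pt "0 0.1 12 0 0.005 0" --pt "0 0.1 12 0 0.005 0"

```text
clock: 32.8
tcp_pos: [0.6373, 0.0114, 0.039]
orientation: [3.14, 0.0, 1.732]
wrist_force: [0.0, 1.0, -0.8]
finger_gap: 0.0398
```

```bash
python3 go.py 636.5 12 29.5 9.1
```

```text
t 32.8 jaw now 9.3 to 9.1 j6 -8.0 tcp [637.3  11.4  39. ] gap 39.8 F [ 0.   1.  -0.8]
row [ 0.07 -0.07  0.95] [0.001 0.    0.003]
```

>>> servo_tool --pt "0 -0.05 0.4 0 0 0" --pt "0 -0.05 0.7 0 0 0" --pt "0 -0.05 0.9 0 0 0" --pt "0 -0.05 1 0 0 0" --pt "0 -0.05 1.05 0 0 0" --pt "0 -0.05 1.05 0 0 0" --pt "0 -0.05 1.05 0 0 0" --pt "0 -0.05 1.05 0 0 0"

```text
clock: 33.8
tcp_pos: [0.6372, 0.0113, 0.0297]
orientation: [3.14, 0.0, 1.732]
wrist_force: [-2.4, 0.5, 5.0]
finger_gap: 0.0393
```

>>> servo_tool --pt "0 0 0 0 0 0" --pt "0 0 0 0 0 0" --pt "0 0 0 0 0 0" --pt "0 0 0 0 0 0" --pt "0 0 -0.5 0 0 0" --pt "0 0 -3 0 0 0" --pt "0 0 -8 0 0 0" --pt "0 0 -14 0 0 0" --hand -0.22

```text
clock: 34.8
tcp_pos: [0.6358, 0.0115, 0.1697]
orientation: [-3.14, -0.001, 1.732]
wrist_force: [1.5, 1.0, -0.2]
finger_gap: 0.0521
```

```bash
python3 go.py 490 -419 190 -40 ; python3 - <<'E'
from h import *
d=get_image('top');c=cam(d);im=d['img']
for n,z,roi in(('yellow',.034,(460,200,500,240)),):
  for b in blobs(im,n,roi)[:2]:
    P=p2w(c,b,z)[:,:2]*1000;print(n,[np.round(v,1) for v in cv2.minAreaRect(P.astype(np.float32))],P.min(0),P.max(0))
E
```

```text
t 34.8 jaw now 9.3 to -40.0 j6 -0.5 tcp [635.8  11.5 169.7] gap 52.1 F [ 1.5  1.  -0.2]
row [-40.14 -21.32  -2.01] [-0.002  0.     0.86 ]
yellow [array([ 495.4, -422.4]), array([39.8, 48.9]), np.float64(41.5)] [ 476.08724738 -447.2650854 ] [ 518.28579392 -398.84078211]
```

>>> servo_tool --pt "0 0 -2 0 0 0" --pt "-40.4 -20.7 -2 0 0 0" --pt "-40.4 -20.7 -2 0 0 0" --pt "-40.4 -20.7 -2 0 0 0" --pt "-40.4 -20.7 -2 0 0 0" --pt "-40.4 -20.7 -2 0 0 0" --pt "-40.4 -20.7 -2 0 0 0" --pt "-40.4 -20.7 -2 0 0 0" --hand -1

```text
clock: 35.85
tcp_pos: [0.5058, -0.4072, 0.2004]
orientation: [3.126, 0.005, 1.733]
wrist_force: [0.7, 0.5, 0.6]
finger_gap: 0.0854
```

>>> servo_tool --pt "-5 -2.5 0 0 0 0" --pt "-5 -2.5 0 0 0 0" --pt "-5 -2.5 0 0 0 0" --pt "-5 -2.5 0 0 0 0" --pt "-5 -2.5 0 0 0 0" --pt "-5 -2.5 0 0 0 0" --pt "-5 -2.5 0 0 0 0" --pt "-5 -2.5 0 0 0 0"

```text
clock: 36.85
tcp_pos: [0.4893, -0.4605, 0.2004]
orientation: [3.126, 0.005, 1.733]
wrist_force: [-0.6, 1.3, -0.4]
finger_gap: 0.0852
```

```bash
python3 - <<'E'
from h import *
im,c,o=wrist();cv2.imwrite('pics/w7.png',im)
for b in blobs(im,'yellow',None,400)[:3]:
    P=p2w(c,b,.034)[:,:2]*1000;print(b.mean(0).round(),[np.round(v,1) for v in cv2.minAreaRect(P.astype(np.float32))],P.min(0),P.max(0))
E
python3 go.py 497 -421 17
```

```text
[333. 149.] [array([ 498.3, -429.4]), array([42.2, 42.6]), np.float64(67.8)] [ 477.1871102  -450.59117948] [ 519.60280494 -407.46531592]
t 36.9 jaw now 9.3 to 9.3 j6 -49.5 tcp [ 489.3 -460.6  200.3] gap 85.1 F [-1.1 -0.6  0.7]
row [ 3.87  1.12 18.33] [ 0.015  0.005 -0.   ]
```

View pics/w7.png

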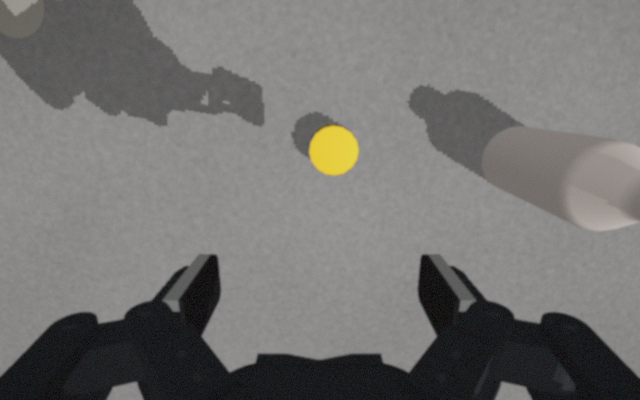

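The pot lid is at (333,149), giving (498,-429) mm. The top view's lid edge suggests -426, so I'll straighten the tool, centre above it and look again from closer.

>>> servo_tool --pt "3.2 1.4 6.5 0.015 0.005 0" --pt "3.2 1.4 6.5 0.015 0.005 0" --pt "3.2 1.4 6.5 0.015 0.005 0" --pt "3.2 1.4 6.5 0.015 0.005 0" --pt "3.2 1.4 6.5 0.015 0.005 0" --pt "3.2 1.4 6.5 0.015 0.005 0" --pt "3.2 1.4 6.5 0.015 0.005 0" --pt "3.2 1.4 6.5 0.015 0.005 0"

```text
clock: 37.9
tcp_pos: [0.4989, -0.427, 0.1355]
orientation: [3.141, 0.0, 1.733]
wrist_force: [0.1, 0.6, 0.7]
finger_gap: 0.0856
```

```bash
python3 - <<'E'
from h import *
im,c,o=wrist();cv2.imwrite('pics/w8.png',im)
for b in blobs(im,'yellow',None,400)[:3]:
    P=p2w(c,b,.034)[:,:2]*1000;print(b.mean(0).round(),[np.round(v,1) for v in cv2.minAreaRect(P.astype(np.float32))],P.min(0),P.max(0))
E
python3 go.py 498 -427 18
```

```text
[319. 203.] [array([ 498.3, -426.8]), array([41.8, 47.9]), np.float64(9.3)] [ 477.54888382 -450.7163706 ] [ 519.94052855 -402.75453931]
t 37.95 jaw now 9.3 to 9.3 j6 -49.9 tcp [ 498.9 -426.9  135.4] gap 85.2 F [ 0.1 -0.2  1.2]
row [ 0.   -0.1  11.74] [ 0.  0. -0.]
```

>>> servo_tool --pt "-0.15 -0.1 4 0 0 0" --pt "-0.15 -0.1 7 0 0 0" --pt "-0.15 -0.1 9 0 0 0" --pt "-0.15 -0.1 10.5 0 0 0" --pt "-0.15 -0.1 11.3 0 0 0" --pt "-0.15 -0.1 11.8 0 0 0" --pt "-0.15 -0.1 11.8 0 0 0" --pt "-0.15 -0.1 11.8 0 0 0"

```text
clock: 38.95
tcp_pos: [0.4986, -0.4289, 0.0182]
orientation: [3.141, 0.001, 1.733]
wrist_force: [0.3, 1.4, 0.2]
finger_gap: 0.0855
```

>>> servo_tool --pt "0 0 0 0 0 0" --pt "0 0 0 0 0 0" --pt "0 0 0 0 0 0" --pt "0 0 0 0 0 0" --pt "0 0 0 0 0 0" --pt "0 0 0 0 0 0" --pt "0 0 0 0 0 0" --pt "0 0 0 0 0 0" --hand 1

```text
clock: 39.95
tcp_pos: [0.4989, -0.4294, 0.0189]
orientation: [3.14, 0.002, 1.733]
wrist_force: [0.5, -0.3, 5.9]
finger_gap: 0.0429
```

```bash
python3 go.py 573 -114 180; python3 - <<'E'
from h import *
d=get_image('top');c=cam(d);im=d['img']
def show(n,z,roi):
  for b in blobs(im,n,roi)[:1]:
    P=p2w(c,b,z)[:,:2]*1000;print(n,[np.round(v,1) for v in cv2.minAreaRect(P.astype(np.float32))],P.min(0).round(1),P.max(0).round(1))
show('blue',.056,(340,170,400,230));show('red',.044,(290,140,350,180));show('red',.072,(300,175,350,225));show('mat',.002,(250,140,400,245))
cv2.imwrite('pics/top4.png',cv2.resize(im[140:260,250:410],None,fx=4,fy=4,interpolation=cv2.INTER_CUBIC))
E
```

```text
t 39.95 jaw now 9.3 to 9.3 j6 -20.5 tcp [ 498.9 -429.4   18.9] gap 42.9 F [ 0.5 -0.3  5.9]
row [ 29.89  12.42 -16.15] [ 0.002  0.002 -0.   ]
blue [array([ 572.4, -112.9]), array([52.6, 54.3]), np.float64(86.8)] [ 545.2 -139.6] [599.7 -86.1]
red [array([643.7,  11.7]), array([98.7, 38.1]), np.float64(87.8)] [622.9 -37.3] [661.4  61.4]
red [array([552.1,   3.6]), array([55.3, 62.3]), np.float64(60.8)] [520.8 -27. ] [585.4  27.9]
mat [array([590.8,   4.1]), array([197.3, 337.3]), np.float64(9.1)] [ 468.6 -176.6] [712.5 183.9]
```

View pics/top4.png

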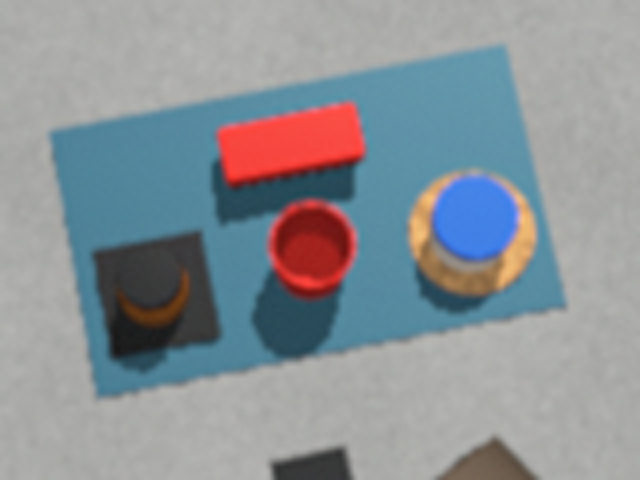

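The top crop shows tub, jar and cup in place, and the brush at (292,145) parallel to the mat edge (11° against 10.7°) and directly behind the cup. The pot is gripped (gap 43 mm). Carrying it over the lid.

>>> servo_tool --pt "0 0 -6 0 0 0" --pt "0 0 -12 0 0 0" --pt "5 2.1 -16.2 0 0 0" --pt "11 4.5 -16.2 0 0 0" --pt "17 7 -16.2 0 0 0" --pt "23 9.5 -16.2 0 0 0" --pt "29 12 -16.2 0 0 0" --pt "29.9 12.4 -16.2 0 0 0"

```text
clock: 41.0
tcp_pos: [0.5721, -0.1103, 0.1788]
orientation: [-3.141, 0.0, 1.736]
wrist_force: [0.5, -0.4, -0.6]
finger_gap: 0.043
```

>>> servo_tool --pt "0 0 0 0 0 0" --pt "0 0 2 0 0 0" --pt "0 0 4 0 0 0" --pt "0 0 6 0 0 0" --pt "0 0 7.5 0 0 0" --pt "0 0 8.5 0 0 0" --pt "0 0 8.5 0 0 0" --pt "0 0 8.5 0 0 0"

```text
clock: 42.0
tcp_pos: [0.5726, -0.1105, 0.0945]
orientation: [3.141, 0.001, 1.736]
wrist_force: [-0.2, 0.1, -1.2]
finger_gap: 0.0426
```

```bash
python3 go.py 573.3 -113.8 75 9.3; python3 - <<'E'
from h import *
im,c,o=wrist();cv2.imwrite('pics/w9.png',im)
d=get_image('top');c=cam(d);im=d['img']
for n,z,roi in (('yellow',.129-.018,(340,150,400,230)),('blue',.056,(340,170,400,230))):
  for b in blobs(im,n,roi,10)[:1]:
    P=p2w(c,b,z)[:,:2]*1000;print(n,[np.round(v,1) for v in cv2.minAreaRect(P.astype(np.float32))])
E
```

```text
t 42.0 jaw now 9.5 to 9.3 j6 -20.5 tcp [ 572.6 -110.5   94.5] gap 42.6 F [-0.2  0.1 -1.2]
row [-0.34  0.01  1.95] [0.    0.001 0.003]
```

View pics/w9.png

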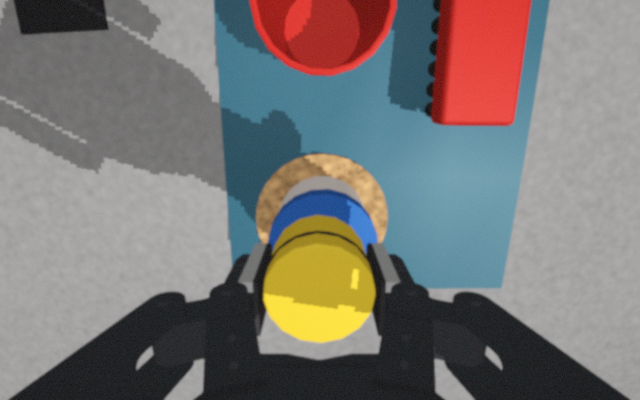

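The pot at (320,280) sits over the lid at about (323,230), with sides aligned within about 1.5 mm. Shifting 3 mm along the mat and lowering.

>>> servo_tool --pt "-0.3 0.05 0.5 0 0 0" --pt "-0.3 0.05 1 0 0 0" --pt "-0.3 0.05 1.4 0 0 0" --pt "-0.3 0.05 1.7 0 0 0" --pt "-0.3 0.05 1.85 0 0 0" --pt "-0.3 0.05 1.9 0 0 0" --pt "-0.3 0.05 1.9 0 0 0" --pt "-0.3 0.05 1.9 0 0 0"

```text
clock: 43.1
tcp_pos: [0.5738, -0.1134, 0.076]
orientation: [3.14, 0.001, 1.736]
wrist_force: [-0.2, 0.2, -0.7]
finger_gap: 0.043
```

>>> servo_tool --pt "0 0 0.05 0 0 0" --pt "0 0 0.1 0 0 0" --pt "0 0 0.15 0 0 0" --pt "0 0 0.15 0 0 0" --pt "0 0 0.15 0 0 0" --pt "0 0 0.15 0 0 0" --pt "0 0 0.15 0 0 0" --pt "0 0 0.15 0 0 0"

```text
clock: 44.1
tcp_pos: [0.5739, -0.1134, 0.0749]
orientation: [3.14, 0.001, 1.736]
wrist_force: [-2.7, -0.5, 5.3]
finger_gap: 0.043
```

Contact. Releasing and rising.

>>> servo_tool --pt "0 0 0 0 0 0" --pt "0 0 0 0 0 0" --pt "0 0 0 0 0 0" --pt "0 0 0 0 0 0" --pt "0 0 0 0 0 0" --pt "0 0 -1 0 0 0" --pt "0 0 -4 0 0 0" --pt "0 0 -9 0 0 0" --hand -0.5

```text
clock: 45.1
tcp_pos: [0.5725, -0.1129, 0.1644]
orientation: [-3.139, -0.001, 1.736]
wrist_force: [0.9, -0.7, 0.3]
finger_gap: 0.064
```

>>> servo_tool --pt "-6 0 -6 0 0 0" --pt "-12 -2 -8 0 0 0" --pt "-18 -5 -8 0 0 0" --pt "-24 -8 -8 0 0 0" --pt "-26 -8 -8 0 0 0" --pt "-26 -8 -8 0 0 0" --pt "-26 -8 -8 0 0 0" --pt "-26 -8 -8 0 0 0"

```text
clock: 46.1
tcp_pos: [0.5371, -0.381, 0.2446]
orientation: [-3.139, -0.001, 1.738]
wrist_force: [-0.5, 0.2, 0.1]
finger_gap: 0.0635
```

```bash
python3 - <<'E'
from h import *
from scipy.optimize import least_squares
print(get_obs()['tcp_pos'],get_obs()['clock'])
d=get_image('top');c=cam(d);im=d['img']
def show(n,z,roi):
  for b in blobs(im,n,roi)[:1]:
    P=p2w(c,b,z)[:,:2]*1000;print(n,[np.round(v,1) for v in cv2.minAreaRect(P.astype(np.float32))],P.min(0).round(1),P.max(0).round(1))
red=blobs(im,'red',(270,140,370,225));print(len(red))
th=np.linspace(0,2*np.pi,60)
def fit(b,shape,z0,x0):
    M=cv2.moments(b.astype(np.float32));m=np.r_[M['m10'],M['m01']]/M['m00']
    def f(p):
        pts=np.vstack([np.c_[p[0]+r*np.cos(th),p[1]+r*np.sin(th),0*th+z0+z] for r,z in shape])
        h=cv2.convexHull(w2p(c,pts).astype(np.float32))[:,0].astype(float);Q=cv2.moments(h.astype(np.float32));return np.r_[Q['m10'],Q['m01']]/Q['m00']-m
    return least_squares(f,x0,diff_step=1e-2).x*1000
for b in red:
    if b[:,1].mean()<182: print('brush',[np.round(v,1) for v in cv2.minAreaRect((p2w(c,b,.044)[:,:2]*1000).astype(np.float32))])
    else: print('cup',fit(b,((.025,0),(.03,.07)),.002,[.55,.01]).round(1))
y=blobs(im,'yellow',(340,150,400,230),10)[0];print('pot',fit(y,((.022,.0),(.022,.034)),.056,[.57,-.11]).round(1),'lidplane');show('yellow',.09,(340,150,400,230))
show('mat',.002,(250,140,400,245))
s=get_image('side')['img']
a=cv2.resize(im[140:260,250:410],(520,390),interpolation=cv2.INTER_CUBIC);b=cv2.resize(s[100:300,220:400],(351,390),interpolation=cv2.INTER_CUBIC)
o=cv2.resize(np.hstack([a,b]),(790,354));cv2.imwrite('pics/fin.png',o)
for t in('greenjar_c','bottle_c'):print(t,boxes_of('top',t)[:1])
E
```

```text
[ 0.53710766 -0.38103265  0.24463478] 46.1
2
brush [array([633.7,  12.7]), array([42.4, 99. ]), np.float64(9.6)]
cup [556.1   1.6]
pot [ 573.7 -112.6] lidplane
yellow [array([ 569.7, -110.9]), array([38.1, 41.7]), np.float64(87.8)] [ 548.7 -130. ] [590.8 -91.5]
mat [array([590.8,   4.1]), array([197.3, 337.3]), np.float64(9.1)] [ 468.6 -176.6] [712.5 183.9]
greenjar_c []
bottle_c [{'position': [0.6733, -0.3986, 0.124], 'score': 0.92}]
```

View pics/fin.png

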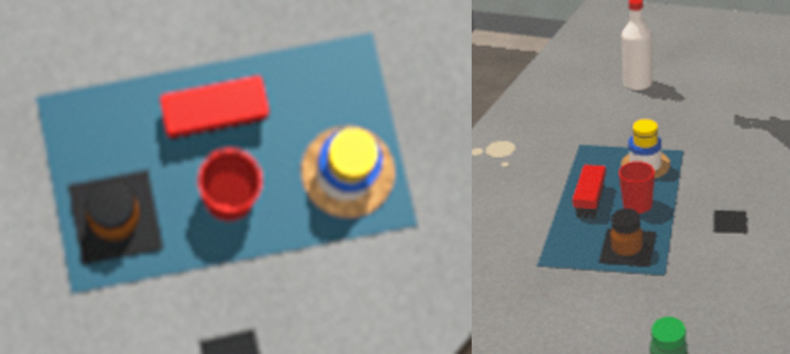

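Both views show everything upright and in place: the pot is on the lid, the brush is behind the cup and parallel within 0.5°, and the bottle and green jar still stand. Handing in.

```bash
python3 -c "
from bench import *
print(job_done())"
```

```text
the job is handed in; nothing more can be done
None
```

The filler kit is set out on the mat and handed in at about 46 s of the 136 s allowed. I placed the tub, jar, cup, brush and pot in that order, and the arm is clear of everything.

**Last checks, in the top view:**
- **Tub:** about 2–3 mm from the coaster centre.
- **Jar:** the gripper released it within about 1 mm of the pad centre. I did not measure its final position separately beyond seeing it there in the pictures.
- **Cup:** about 2 mm from the midpoint between tub and jar.
- **Brush:** about 79 mm behind the cup, within 0.5° of parallel to the mat's long edges. It is well inside the edge, with its bristles down.
- **Pot:** about 1–2 mm from the centre of the tub's lid.

**Checks that failed or disagreed:**
- The final detector pass did not find the green jar. Its cap is visible in the last side picture, and the gripper never went near it. The bottle was found within about 4 mm of its first position, within detector accuracy.
- One wrist picture was taken while the arm was still moving, so I threw out its measurements.
- The top and wrist views put the pot about 3 mm apart before I picked it up, so I went by the closer wrist view.

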